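Turn the bottle carousel and fetch the immersion oil

ROBOT

A 7-joint arm with a two-finger parallel gripper is mounted at the origin on the work surface. World frame = base frame: x ahead of the robot, y to its left, z up, the work surface at z = 0. Lengths are in m, angles in rad, forces in N, time in s.
With the tool pointing down it reaches from about 0.4 to 0.875 m from the base axis. Payload 19.3 kg.
Tool frame: the origin (TCP) lies midway between the tips of the shut fingers; the grasp point (between the pads) lies 19 mm behind it; z points along the fingers, y is the direction in which the jaws open and shut (so a half turn about z gives the same grasp; the last joint's range is limited). The gripper opens to 85 mm and grips with 20 to 120 N. Pads are 22 mm wide; open, the fingers measure 114 mm over their backs; the gripper's body (76 mm by 85 mm) begins 54 mm behind the grasp point. The pads swing forward as they close: fully open they stand 13 mm farther back than shut.
Start: joints at [1.222, 0.521, -0.036, 1.599, 0.021, 1.021, -0.113], TCP at [0.172, -0.601, 0.204] pointing down, gripper open.
Joint ranges: [-2.91, 2.91], [-0.3, 2.13], [-1.5, 1.42], [0.17, 2.43], [-1.26, 4.41], [0.16, 1.93], [-2.52, 2.52]. Speed limits (rad/s): [1.89, 1.89, 2.39, 2.39, 3.01, 3.01, 3.01].

INTERFACE

Orientations are given as [roll, pitch, yaw] about the fixed x, y, z axes, in that order (R = Rz(yaw) Ry(pitch) Rx(roll)).
In Python, from station import manip gives the robot as it stands.
- The arm moves only by the tool apply_moves, never from a script. Its argument "commands" is a list of rows, each an object with "rotation": the turn, a rotation vector about the tool's x, y, z normalised to -1 to 1, where 1 is 60 degrees, a list of three; "dp": the shift along the tool's x, y, z normalised to -1 to 1, where 1 is 100 mm, a list of three; "claw": the opening, from 0 (shut) to 1 (fully open). In form: [{"rotation": [rx, ry, rz], "dp": [tx, ty, tz], "claw": claw}, ...]. A call has 1 to 5 rows; each row is the pose to reach, as a shift and turn from the pose commanded when the call began, along the tool's axes at that moment; what a row does not reach only later rows make up. A row lasts 1/8 s, in which the tool goes at most 62.5 mm and 10.7 degrees, less where a joint would pass 70% of its speed; a pose out of reach is approached as far as the arm can. A call with a number of a shift or a turn outside -1 to 1 is refused whole. A call with a gripper value outside its range is refused whole. The fingers move at their own pace and stop on an object; "grip_force" is the grip in N (left out, the last holds). Time passes only in rows, so rows that repeat a pose let the fingers close. It gives the time, the measured TCP pose, the force and the opening at its end, in the units of the state.
- manip.observe(): the state, without advancing time (a new reading comes with each control period).
- manip.read_camera(name): name is "scene" or "top"; returns a dict with "frame" (480x640x3 uint8, red, green, blue), "z_map" (480x640 float32, m along the optical axis (not along the pixel's ray), 0 where there is no reading), "fx", "fy", "cx", "cy" (pixels), "k1" (the pictures are not rectified: a ray, as slopes to the right and down, at radius r is drawn at 1 + k1 r^2 times it, then the intrinsics apply), "R" (3x3) and "t" (3): a world point X has camera coordinates R X + t. Camera axes: x right, y down, z forward; pixel columns grow to the right and rows downward; lengths in m; the calibration is good to about 2 mm. A picture is of the moment at which its call begins.
- manip.job_done(): hands the job in, once; it reports no verdict.
The state is a dict: "time": time; "joint_positions": joint angles; "joint_vel": joint speeds; "effort": joint torques, N m; "eef_pos": TCP position; "eef_rot": TCP orientation; "force": force on the tool from outside, world axes, zero at the start; "wrist_torque": the same for the moment, N m; "width": finger opening in m.
Only numpy, scipy, OpenCV 4.12 (cv2) and the standard library are available. Lean on these libraries where they do the work, as an engineer would, in place of code of your own. Each camera call takes 0.05 s, during which the arm holds its last target.

TASK

Turn the carousel until the red-capped immersion oil bottle stands in the middle of the gap in the wire guard and let it come to rest; then take that bottle out through the gap, keeping it upright, and set it down gently, standing, in the small steel tray. Leave the other bottles standing in their bays and everything else on the bench where it is.

Things in the scene. Friction and masses are not known exactly. Their poses are not given: they have to be found in the camera images.
- carousel: fixed round base of the carousel, 330 mm across, 10 mm thick, under a flat steel wire guard (top at height 116 mm, radii 78 to 155 mm, posts at radius 155). Origin: centre of its underside, on the turning axis. -x points to the middle of the guard's 90-degree gap, towards the robot: open above and in front, green posts at its two edges. Within radius 75 mm it is open above
- rotor (a joint): how far the turntable has been turned since the start, rad, growing counter-clockwise from above; 0 at the start, wherever its bays then stand (the red bay is at least 70 degrees from the gap). Turns either way (stops at +-12) and stays where left: friction 0.25 N m, slightly damped, no springs or clicks. Disc 292 mm across, top at height 22 mm, six bays 60 degrees apart, one empty
- hub (a point): on the axis, centre of the top (height 112 mm) of the black hub disc, 136 mm across, which turns with the turntable. On it stand three upright yellow pegs, to be pushed round to turn the carousel: 12 mm thick, 42 mm tall (tops at height 154 mm), at radius 55 mm, 120 degrees apart, one on the radius of the red bottle's bay
- red_bay (a point): floor centre (height 22 mm, radius 115 mm) of the bay that holds the red-capped bottle; turns with the turntable. Each bay is a square pocket 33 mm wide inside, with walls 3 mm thick and 34 mm high (tops at height 56 mm)
- gap (a point): fixed point in the middle of the guard's gap, at height 22 mm and radius 115 mm: where the red bay must come to
- red_bottle: amber bottle with a RED cap, the one to fetch: 30 mm across, body and shoulder 56 mm high, then the cap 26 mm across and 26 mm high; 82 mm in all, 55 to 115 g. Origin: centre of its underside, z up along it
- blue_bottle: the same bottle with a BLUE cap, 80 g, in another bay of the carousel; origin at the centre of its underside. To be left standing in its bay
- white_bottle: the same bottle with a WHITE cap, 80 g, in another bay of the carousel; origin at the centre of its underside. To be left standing in its bay
- green_bottle: the same bottle with a GREEN cap, 80 g, in another bay of the carousel; origin at the centre of its underside. To be left standing in its bay
- black_bottle: the same bottle with a BLACK cap, 80 g, in another bay of the carousel; origin at the centre of its underside. To be left standing in its bay
- tray: fixed square steel tray 100 mm x 100 mm, 14 mm high, walls 4 mm thick, floor top 4 mm above the bench. Origin: centre of its underside, x and y along its sides
- slide_box: flat blue and grey slide box 92 x 172 x 35 mm on the bench; origin at the centre of its underside; leave it alone
- lens_case: black and metal round lens case 40 mm across, 61 mm high; origin at the centre of its underside; leave it alone
- petri_dishes: pile of three clear dishes 90 mm across, 47 mm high, one body; origin at the centre of its underside; leave it alone

How it is judged:
On the way, in this order (a step that is already met when the one before it is completed fails the run):
1. the red bottle, standing in its bay, is within 20 mm of the middle of the gap and the carousel is at rest (horizontal distance between red_bay and gap below 0.02 m and horizontal distance between red_bottle and red_bay below 0.012 m and height (world z) of red_bottle below 0.03 m and velocity of joint rotor between -0.1 and 0.1 rad/s), for 0.3 s.
2. the red bottle is out of the carousel (more than 170 mm from its axis) (horizontal distance between red_bottle and carousel above 0.17 m), for 0.1 s.
At the end, for the whole second after the job is handed in: the red bottle stands upright (within 0.1 rad) and still on the floor of the tray (its middle within 36 mm of the tray's middle along each side, its foot less than 9 mm above the bench), let go; the carousel is at rest and the four other bottles stand upright (within 0.2 rad) in their bays (x of red_bottle in the frame of tray between -0.036 and 0.036 m and y of red_bottle in the frame of tray between -0.036 and 0.036 m and z of red_bottle in the frame of tray below 0.009 m and angle between red_bottle's own z axis and vertical below 0.1 rad and linear speed of red_bottle below 0.03 m/s and contact force between red_bottle and the fingers below 0.05 N and velocity of joint rotor between -0.1 and 0.1 rad/s and angle between each of blue_bottle, white_bottle, green_bottle, black_bottle's own z axis and vertical below 0.2 rad and horizontal distance between each of blue_bottle, white_bottle, green_bottle, black_bottle and carousel below 0.13 m and height (world z) of each of blue_bottle, white_bottle, green_bottle, black_bottle below 0.032 m); the robot touches nothing.
It fails at once if the red bottle tipped by more than 0.6 rad (angle between red_bottle's own z axis and vertical above 0.6 rad).
It fails at once if the red bottle dropped or slammed into the tray (faster than 0.5 m/s within 20 mm of its floor) (horizontal distance between red_bottle and tray below 0.06 m and height (world z) of red_bottle below 0.024 m and linear speed of red_bottle above 0.5 m/s).
It fails at once if another bottle tipped by more than 0.6 rad or taken out (angle between any of blue_bottle, white_bottle, green_bottle, black_bottle's own z axis and vertical above 0.6 rad or horizontal distance between any of blue_bottle, white_bottle, green_bottle, black_bottle and carousel above 0.15 m).
It fails at once if a bystander (slide box, lens case, dishes) moved by more than 30 mm (distance of any of slide_box, lens_case, petri_dishes from where it was at the start of the episode above 0.03 m).
It also fails if it takes over 61 s, if anything falls off the work surface, if the arm or the gripper's body presses on something with over 40 N, if the wrist force passes 120 N, or if a joint passes its speed limit or range.

## Working session

There is one attempt and no reset: what is moved stays moved. The work goes in short steps, Python scripts to look and compute and a tool call to move; the robot and the scene stay as the last step left them, time stands still between calls to the robot, and variables do not carry over. Pictures are saved under pics/ and viewed, and the job is handed in when it is done.

Besides the shell and the picture viewer there is one more tool, called in YAML: its name, and indented under it one key for each argument. apply_moves: Moves the arm, as the interface text tells. Scaled input: -1 to 1 covers 100 mm each way for a shift and 60 degrees each way for a turn. Its arguments: {"type":"object","properties":{"commands":{"type":"array","items":{"type":"object","properties":{"rotation":{"type":"array","items":{"type":"number"}},"dp":{"type":"array","items":{"type":"number"}},"claw":{"type":"number"}}}},"grip_force":{"type":"number"}},"required":["commands"]}

```bash
mkdir -p pics; python3 - <<'E'
from station import manip
import cv2
print(manip.observe())
for n in ["scene","top"]:
    d=manip.read_camera(n)
    cv2.imwrite(f"pics/{n}0.png",d["frame"][:,:,::-1])
    print(n,d["fx"],d["fy"],d["cx"],d["cy"],d["k1"],d["R"],d["t"],(d["z_map"]>0).mean())
E
```

```text
{'time': 0.0, 'joint_positions': array([ 1.22180658,  0.52202115, -0.03631057,  1.59999878,  0.02118891,
        1.02111959, -0.11281203]), 'joint_vel': array([-5.34633381e-04,  6.16200265e-04,  3.84521864e-05, -9.25832160e-05,
       -8.98037813e-04, -1.09804304e-03,  1.88640576e-03]), 'effort': array([ 3.01231159e-05, -9.27123284e+01,  1.97987683e+00, -3.69940138e+01,
        1.79324829e-02,  8.14127270e-03,  6.18002059e-05]), 'eef_pos': array([ 0.17184723, -0.60052104,  0.2033248 ]), 'eef_rot': array([-3.14043335e+00,  8.27774782e-05,  2.78747240e-01]), 'force': array([-0.03320577, -0.01509277,  0.27058631]), 'wrist_torque': array([ 0.02443365, -0.04195573,  0.02803131]), 'width': 0.08555009969237462}
scene 508.63229347951165 508.63229347951165 318.4353611138302 239.28180330963204 -0.021221303129826532 [[ 0.69702643  0.71702524  0.00538224]
 [ 0.41332121 -0.39563682 -0.82014455]
 [-0.58593493  0.57388702 -0.57213106]] [-0.33073667 -0.14688878  1.42001095] 0.9958268229166667
top 599.4935149407984 599.4935149407984 317.66023308062097 237.33912743664874 0.06860682838329658 [[-0.02331017 -0.99966686 -0.01108207]
 [-0.9907104   0.02458402 -0.133748  ]
 [ 0.13397588  0.00786144 -0.99095341]] [0.01124054 0.5289984  1.21939774] 0.9961165364583333
```

View pics/scene0.png

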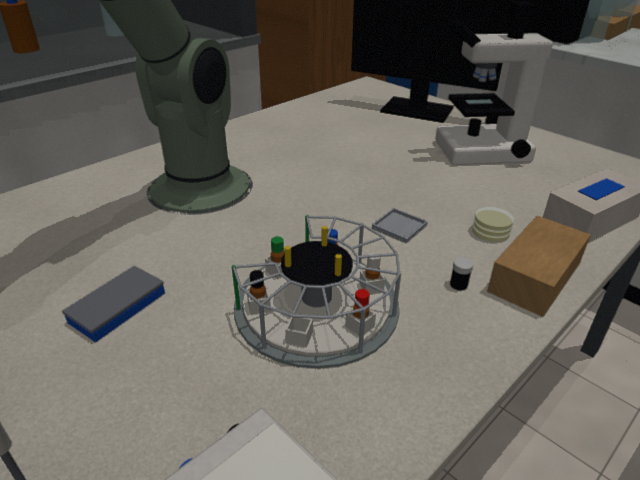

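View pics/top0.png

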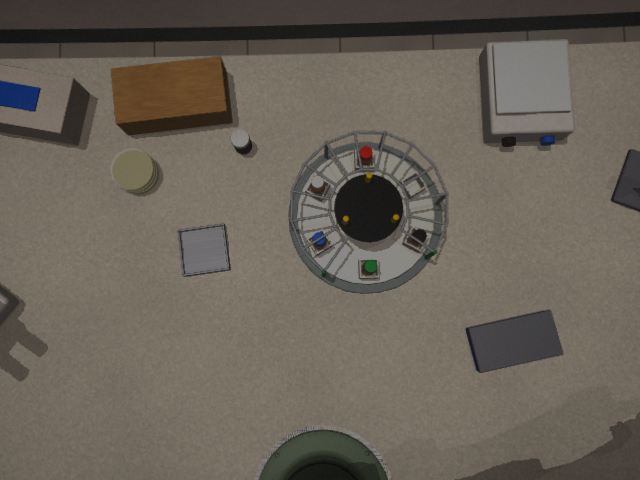

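```bash
cat > h.py <<'E'
import numpy as np, cv2
from station import manip
def ray(d,u,v):
    K=np.array([[d["fx"],0,d["cx"]],[0,d["fy"],d["cy"]],[0,0,1.]])
    p=cv2.undistortPoints(np.array([[[u,v]]],float),K,np.array([d["k1"],0,0,0.]))[0,0]
    R=np.array(d["R"]);t=np.array(d["t"])
    return -R.T@t, R.T@np.array([p[0],p[1],1])
def onplane(d,u,v,z):
    o,r=ray(d,u,v); return o+r*(z-o[2])/r[2]
def blobs(mask,amin=8):
    n,l,s,c=cv2.connectedComponentsWithStats(mask.astype(np.uint8),connectivity=8)
    return sorted([(int(s[i,4]),*np.round(c[i],1)) for i in range(1,n) if s[i,4]>=amin],reverse=True)
def masks(d):
    h=cv2.cvtColor(d["frame"],cv2.COLOR_RGB2HSV).astype(int);H,S,V=h[...,0],h[...,1],h[...,2]
    return dict(red=((H<6)|(H>174))&(S>190)&(V>90),yellow=(H>20)&(H<32)&(S>190)&(V>110),
      green=(H>50)&(H<80)&(S>150)&(V>40),blue=(H>105)&(H<125)&(S>180)&(V>60))
def cast(a,b): # two-view
    (o1,r1),(o2,r2)=a,b
    A=np.stack([r1,-r2],1); s=np.linalg.lstsq(A,o2-o1,rcond=None)[0]
    return (o1+r1*s[0]+o2+r2*s[1])/2, np.linalg.norm(o1+r1*s[0]-o2-r2*s[1])
E
python3 - <<'E'
from h import *
for n in ["top","scene"]:
    d=manip.read_camera(n)
    for k,m in masks(d).items():
        for b in blobs(m,6)[:6]:
            if k=="blue" and b[0]>500: continue
            z={"red":.1,"yellow":.14,"green":.1,"blue":.1}[k]
            print(n,k,b,np.round(onplane(d,b[1],b[2],z),4))
d=manip.read_camera("top")
f=d["frame"][110:310,270:470]; cv2.imwrite("pics/c1.png",cv2.resize(f[:,:,::-1],(800,800))[100:700] if 0 else cv2.resize(f[:,:,::-1],(600,600),interpolation=cv2.INTER_CUBIC))
f=d["frame"][210:290,165:245]; cv2.imwrite("pics/t1.png",cv2.resize(f[:,:,::-1],(400,400),interpolation=cv2.INTER_CUBIC))
E
```

```text
top red (106, np.float64(365.6), np.float64(152.0)) [ 0.6918 -0.1028  0.1   ]
top yellow (22, np.float64(345.1), np.float64(218.1)) [ 0.551 -0.056  0.14 ]
top yellow (21, np.float64(395.4), np.float64(216.8)) [ 0.5511 -0.1526  0.14  ]
top yellow (20, np.float64(368.9), np.float64(175.0)) [ 0.6346 -0.1046  0.14  ]
top green (114, np.float64(370.4), np.float64(265.7)) [ 0.4615 -0.1045  0.1   ]
top blue (53, np.float64(548.1), np.float64(138.8)) [ 0.7075 -0.4668  0.1   ]
top blue (31, np.float64(317.2), np.float64(235.2)) [ 0.5247 -0.0012  0.1   ]
top blue (28, np.float64(320.9), np.float64(241.7)) [ 0.5115 -0.0082  0.1   ]
scene red (102, np.float64(362.1), np.float64(293.7)) [ 0.6895 -0.1019  0.1   ]
scene yellow (16, np.float64(338.2), np.float64(256.0)) [ 0.6191 -0.0915  0.14  ]
scene yellow (13, np.float64(287.0), np.float64(247.8)) [ 0.5356 -0.1419  0.14  ]
scene yellow (10, np.float64(324.2), np.float64(227.4)) [ 0.5347 -0.0437  0.14  ]
scene green (150, np.float64(277.0), np.float64(244.1)) [ 0.4697 -0.1124  0.1   ]
scene green (82, np.float64(236.2), np.float64(292.6)) [ 0.5329 -0.2608  0.1   ]
scene green (30, np.float64(306.5), np.float64(232.2)) [ 0.4796 -0.0403  0.1   ]
scene blue (436, np.float64(600.7), np.float64(188.8)) [0.8335 0.6    0.1   ]
scene blue (45, np.float64(333.3), np.float64(233.6)) [ 0.5218 -0.0037  0.1   ]
scene blue (24, np.float64(10.2), np.float64(0.9)) [-2.7377  0.3901  0.1   ]
scene blue (15, np.float64(331.6), np.float64(241.5)) [ 0.5393 -0.0265  0.1   ]
```

View pics/c1.png

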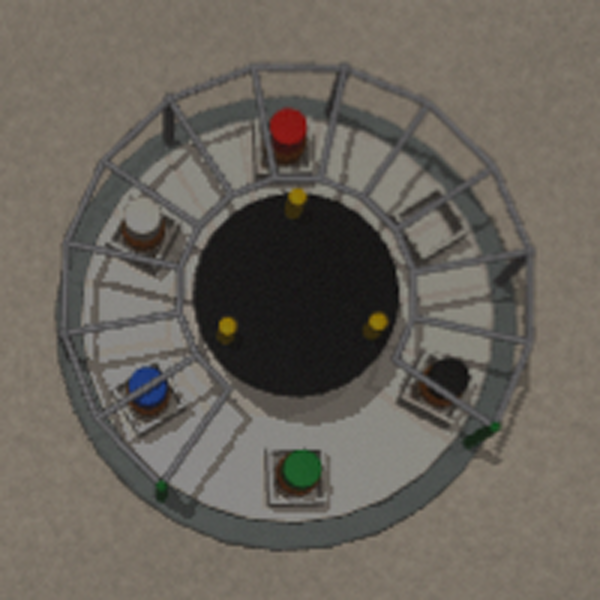

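View pics/t1.png

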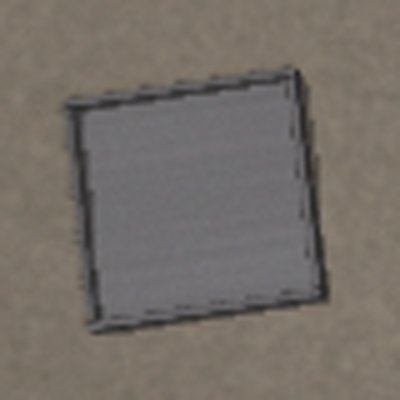

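```bash
python3 - <<'E'
from h import *
d=manip.read_camera("top")
g=d["frame"].max(2); m=(g<45).astype(np.uint8); m[:, :325]=0;m[:,415:]=0;m[:165]=0;m[255:]=0
m=cv2.morphologyEx(m,cv2.MORPH_OPEN,np.ones((5,5)))
c=max(cv2.findContours(m,0,2)[0],key=cv2.contourArea)
P=np.array([onplane(d,*p[0],.112) for p in c])
(hx,hy),r=cv2.minEnclosingCircle(P[:,:2].astype(np.float32)); print("hub",hx,hy,r,P[:,:2].min(0),P[:,:2].max(0))
pegs=np.array([onplane(d,u,v,.15)[:2] for u,v in [(345.1,217.5),(395.4,216.4),(368.9,174.5)]])
print(pegs, pegs.mean(0))
C=np.array([hx,hy])
red=onplane(d,365.9,151.8,.100)[:2]
gs=np.array([onplane(d,u,v,.116)[:2] for u,v in [(323.3,272.3),(435,252.7)]])
for n,q in [("red",red),("g1",gs[0]),("g2",gs[1])]+[("peg",p) for p in pegs]:
    print(n,q,np.linalg.norm(q-C),np.degrees(np.arctan2(*(q-C)[::-1])))
T=np.array([onplane(d,u,v,.014)[:2] for u,v in [(179,230.6),(224.2,224.4),(229.6,269.4),(184,275.6)]])
print("tray",T,T.mean(0))
for n in ["top","scene"]:
  d=manip.read_camera(n)
  # base from depth: points z 3..17mm near
  Z=d["z_map"]; o=-d["R"].T@d["t"]
  K=np.array([[d["fx"],0,d["cx"]],[0,d["fy"],d["cy"]],[0,0,1.]])
  vv,uu=np.mgrid[:480,:640]; p=cv2.undistortPoints(np.stack([uu,vv],-1).reshape(-1,1,2).astype(float),K,np.array([d["k1"],0,0,0.]))[:,0]
  X=np.c_[p,np.ones(len(p))]*Z.reshape(-1,1); W=(X-d["t"])@d["R"]
  q=W[(np.hypot(W[:,0]-hx,W[:,1]-hy)<.2)]
  t=q[(q[:,2]>.108)&(q[:,2]<.120)]; print(n,len(t)); t2=t[np.hypot(t[:,0]-hx,t[:,1]-hy)<.072]; print("hubdepth",len(t2),t2.min(0),t2.max(0))
  t=q[(q[:,2]>.146)]; print("pegtop",t.shape,np.round(t,3)[:30].tolist())
E
```

```text
hub 0.5755969285964966 -0.10312405228614807 0.06783047318458557 [ 0.50880878 -0.16995863] [ 0.639857   -0.03751094]
[[ 0.55053569 -0.05562809]
 [ 0.55020941 -0.15137052]
 [ 0.63315809 -0.10379191]] [ 0.57796773 -0.10359684]
red [ 0.69216153 -0.10340247] 0.1165649355519078 -0.13685448883026302
g1 [ 0.44947815 -0.0114794 ] 0.15589960569147376 143.99583917259898
g2 [ 0.48250008 -0.22923765] 0.15675350688559336 -126.43468082900611
peg [ 0.55053569 -0.05562809] 0.053702252673618604 117.81836488004708
peg [ 0.55020941 -0.15137052] 0.05451832860470607 -117.7535595778388
peg [ 0.63315809 -0.10379191] 0.05756503429910743 -0.6647447089819457
tray [[0.55385128 0.2937232 ]
 [0.56487129 0.19762597]
 [0.4682676  0.18643245]
 [0.4576221  0.28242209]] [0.51115307 0.24005093]
top 5927
hubdepth 3440 [ 0.50849623 -0.16985382  0.10802633] [ 0.64265701 -0.0357102   0.1198754 ]
pegtop (102, 3) [[0.636, -0.1, 0.151], [0.636, -0.102, 0.152], [0.634, -0.103, 0.157], [0.635, -0.106, 0.155], [0.632, -0.097, 0.161], [0.633, -0.1, 0.154], [0.633, -0.102, 0.155], [0.633, -0.103, 0.157], [0.633, -0.106, 0.155], [0
[... 620 characters left out ...]
0.057, 0.154], [0.547, -0.057, 0.155], [0.547, -0.054, 0.153], [0.547, -0.051, 0.153], [0.547, -0.062, 0.155], [0.545, -0.058, 0.152], [0.547, -0.056, 0.152], [0.55, -0.057, 0.155], [0.551, -0.056, 0.154], [0.551, -0.053, 0.153], [0.549, -0.064, 0.155], [0.55, -0.062, 0.154], [0.551, -0.06, 0.154], [0.554, -0.061, 0.156], [0.552, -0.056, 0.152], [0.555, -0.056, 0.154], [0.545, -0.06, 0.149], [0.55, -0.063, 0.153], [0.552, -0.062, 0.153], [0.552, -0.059, 0.152], [0.552, -0.056, 0.15], [0.553, -0.054, 0.15], [0.55, -0.065, 0.151], [0.552, -0.064, 0.152], [0.554, -0.063, 0.152], [0.551, -0.058, 0.149], [0.555, -0.059, 0.151], [0.552, -0.053, 0.147], [0.55, -0.065, 0.149], [0.55, -0.063, 0.148]]
```

apply_moves:
  commands:
    - {"dp": [0.9,-0.6,-0.5],"rotation": [0,0,0.119],"claw": 0}
    - {"dp": [0.9,-0.6,-0.5],"rotation": [0,0,0.119],"claw": 0}
    - {"dp": [0.9,-0.6,-0.5],"rotation": [0,0,0.119],"claw": 0}
  grip_force: 30

```text
time: 0.78
eef_pos: [0.2455, -0.5165, 0.2559]
eef_rot: [3.139, -0.002, 0.159]
force: [-0.4, -0.7, -0.3]
width: 0.032
```

apply_moves:
  commands:
    - {"dp": [0.88,-0.76,0],"rotation": [0,0,0],"claw": 0}
    - {"dp": [0.88,-0.76,0],"rotation": [0,0,0],"claw": 0}

```text
time: 1.02
eef_pos: [0.3178, -0.4288, 0.2537]
eef_rot: [-3.142, 0.0, 0.153]
force: [0.9, -0.8, -0.0]
width: -0.0002
```

apply_moves:
  commands:
    - {"dp": [0.88,-0.76,0],"rotation": [0,0,0],"claw": 0}
    - {"dp": [0.88,-0.76,0],"rotation": [0,0,0],"claw": 0}

```text
time: 1.27
eef_pos: [0.3935, -0.3399, 0.2538]
eef_rot: [3.142, -0.0, 0.154]
force: [0.9, -1.0, -0.6]
width: 0.0
```

apply_moves:
  commands:
    - {"dp": [0.88,-0.76,0],"rotation": [0,0,0],"claw": 0}
    - {"dp": [0.88,-0.76,0],"rotation": [0,0,0],"claw": 0}

```text
time: 1.52
eef_pos: [0.4689, -0.2513, 0.2538]
eef_rot: [3.142, -0.0, 0.154]
force: [1.0, -1.3, -0.4]
width: 0.0001
```

apply_moves:
  commands:
    - {"dp": [0.88,-0.76,0],"rotation": [0,0,0],"claw": 0}
    - {"dp": [0.88,-0.76,0],"rotation": [0,0,0],"claw": 0}
    - {"dp": [0.88,-0.76,0],"rotation": [0,0,0],"claw": 0}

```text
time: 1.9
eef_pos: [0.5451, -0.1606, 0.2532]
eef_rot: [-3.14, -0.0, 0.159]
force: [-1.0, -0.5, -1.2]
width: -0.0002
```

apply_moves:
  commands:
    - {"dp": [0.89,-0.76,0],"rotation": [0,0,0],"claw": 0}
    - {"dp": [0.89,-0.76,0],"rotation": [0,0,0],"claw": 0}
    - {"dp": [0.89,-0.76,0.4],"rotation": [0,0,0],"claw": 0}
    - {"dp": [0.89,-0.76,0.4],"rotation": [0,0,0],"claw": 0}

```text
time: 2.4
eef_pos: [0.6177, -0.0763, 0.2114]
eef_rot: [-3.141, 0.005, 0.154]
force: [0.1, 0.4, 0.5]
width: 0.0001
```

```bash
python3 - <<'E'
from h import *
for n in ["top","scene"]:
    d=manip.read_camera(n); cv2.imwrite(f"pics/{n}1.png",d["frame"][:,:,::-1])
print(manip.observe()["eef_pos"],manip.observe()["joint_positions"])
E
```

```text
[ 0.61925479 -0.07677052  0.21469071] [ 0.18012964  0.51631105 -0.22485147  1.5829187   0.1273217   1.05684145
 -1.49755824]
```

View pics/top1.png

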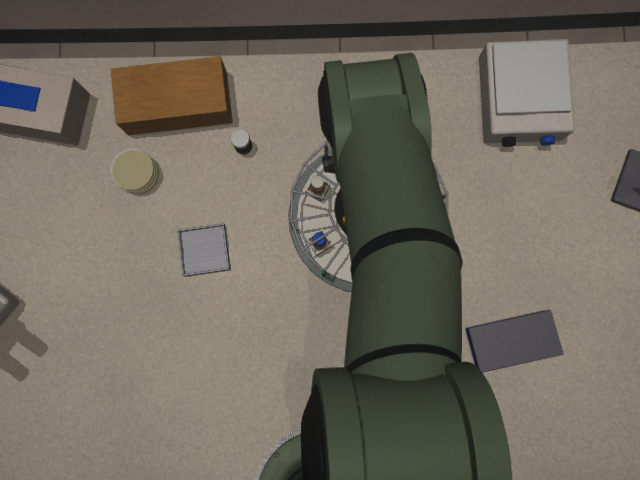

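View pics/scene1.png

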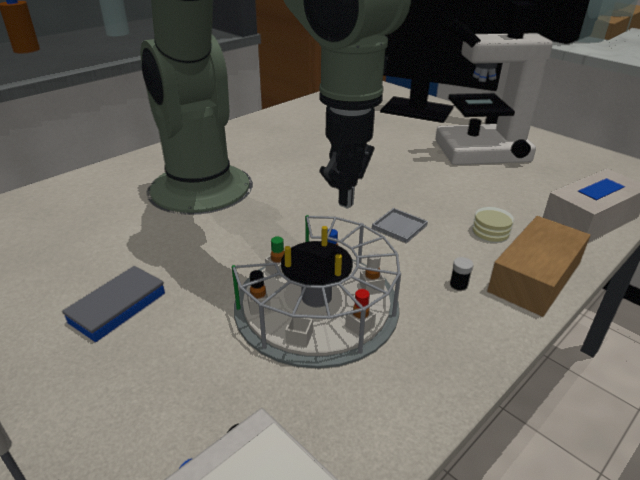

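apply_moves:
  commands:
    - {"dp": [0,0,0.45],"rotation": [0,0,0],"claw": 0}
    - {"dp": [0,0,0.85],"rotation": [0,0,0],"claw": 0}
    - {"dp": [0,0,0.85],"rotation": [0,0,0],"claw": 0}

```text
time: 2.88
eef_pos: [0.6184, -0.0762, 0.1283]
eef_rot: [-3.141, 0.003, 0.153]
force: [0.7, 0.3, 1.0]
width: 0.0003
```

```bash
python3 - <<'E'
from h import *
for n in ["scene"]:
    d=manip.read_camera(n); cv2.imwrite(f"pics/{n}2.png",cv2.resize(d["frame"][150:370,220:420,::-1],(545,600),interpolation=2))
print(manip.observe()["eef_pos"],manip.observe()["eef_rot"],manip.observe()["force"])
E
```

```text
[ 0.61961749 -0.07609058  0.13018992] [ 3.14134250e+00 -1.53600112e-04  1.53018599e-01] [ 0.53760013 -0.3374675   0.83219113]
```

View pics/scene2.png

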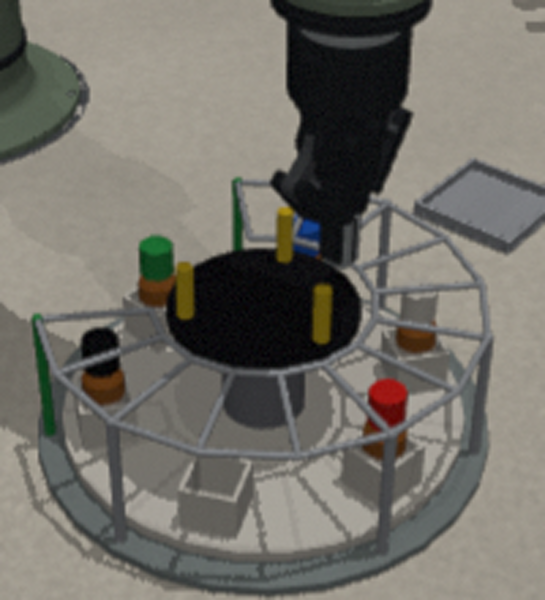

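```bash
python3 - <<'E'
from h import *
C=np.array([.576,-.1033]);y=.1535;c,s=np.cos(y),np.sin(y)
p0=np.array([.6195,-.0762])
a=32;
while a>-152:
    row=[]
    for k in range(5):
        a-=8; q=C+.055*np.array([np.cos(np.radians(a)),np.sin(np.radians(a))]); e=q-p0
        row.append([round((c*e[0]+s*e[1])*10,2),round((s*e[0]-c*e[1])*10,2)])
    print(a,row); t=np.array(row[-1])/10; p0=p0+np.array([c*t[0]+s*t[1],s*t[0]-c*t[1]])
E
```

```text
-8 [[np.float64(0.06), np.float64(0.06)], [np.float64(0.07), np.float64(0.13)], [np.float64(0.08), np.float64(0.21)], [np.float64(0.07), np.float64(0.29)], [np.float64(0.06), np.float64(0.36)]]
-48 [[np.float64(-0.03), np.float64(0.07)], [np.float64(-0.07), np.float64(0.14)], [np.float64(-0.11), np.float64(0.2)], [np.float64(-0.17), np.float64(0.26)], [np.float64(-0.23), np.float64(0.3)]]
-88 [[np.float64(-0.07), np.float64(0.04)], [np.float64(-0.14), np.float64(0.07)], [np.float64(-0.21), np.float64(0.08)], [np.float64(-0.29), np.float64(0.09)], [np.float64(-0.37), np.float64(0.09)]]
-128 [[np.float64(-0.07), np.float64(-0.02)], [np.float64(-0.14), np.float64(-0.04)], [np.float64(-0.21), np.float64(-0.08)], [np.float64(-0.28), np.float64(-0.12)], [np.float64(-0.33), np.float64(-0.17)]]
-168 [[np.float64(-0.05), np.float64(-0.06)], [np.float64(-0.09), np.float64(-0.13)], [np.float64(-0.12), np.float64(-0.2)], [np.float64(-0.14), np.float64(-0.27)], [np.float64(-0.15), np.float64(-0.35)]]
```

apply_moves:
  commands:
    - {"dp": [0.06,0.06,0],"rotation": [0,0,0],"claw": 0}
    - {"dp": [0.07,0.13,0],"rotation": [0,0,0],"claw": 0}
    - {"dp": [0.08,0.21,0],"rotation": [0,0,0],"claw": 0}
    - {"dp": [0.07,0.29,0],"rotation": [0,0,0],"claw": 0}
    - {"dp": [0.06,0.36,0],"rotation": [0,0,0],"claw": 0}

```text
time: 3.55
eef_pos: [0.6308, -0.1107, 0.1289]
eef_rot: [3.142, 0.0, 0.154]
force: [1.0, 0.9, 0.5]
width: -0.0001
```

apply_moves:
  commands:
    - {"dp": [-0.03,0.07,0],"rotation": [0,0,0],"claw": 0}
    - {"dp": [-0.07,0.14,0],"rotation": [0,0,0],"claw": 0}
    - {"dp": [-0.11,0.2,0],"rotation": [0,0,0],"claw": 0}
    - {"dp": [-0.17,0.26,0],"rotation": [0,0,0],"claw": 0}
    - {"dp": [-0.23,0.3,0],"rotation": [0,0,0],"claw": 0}

```text
time: 4.18
eef_pos: [0.6123, -0.1436, 0.1289]
eef_rot: [3.142, 0.0, 0.154]
force: [0.4, 0.3, 0.0]
width: 0.0
```

```bash
python3 - <<'E'
from h import *
for n in ["scene"]:
    d=manip.read_camera(n); cv2.imwrite(f"pics/{n}3.png",cv2.resize(d["frame"][150:370,220:420,::-1],(545,600),interpolation=2))
print(manip.observe()["eef_pos"],manip.observe()["eef_rot"],manip.observe()["force"])
E
```

```text
[ 0.61168581 -0.14426708  0.12891273] [3.14126164e+00 5.24525744e-04 1.53233529e-01] [-0.37599657 -1.37416098  0.8449761 ]
```

View pics/scene3.png

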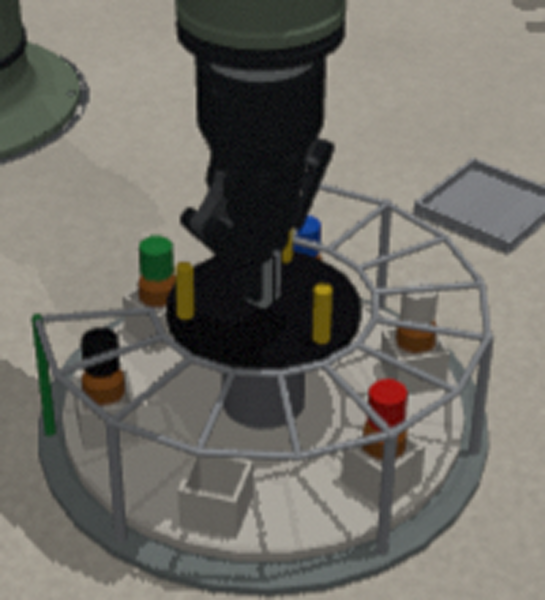

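```bash
python3 - <<'E'
from h import *
d=manip.read_camera("scene")
def pr(X,d):
    x=d["R"]@np.array(X)+d["t"]; a=x[:2]/x[2]; a=a*(1+d["k1"]*(a@a)); return a*d["fx"]+[d["cx"],d["cy"]]
for X in [(.6196,-.0761,.129),(.6117,-.1443,.129),(.631,-.1035,.112),(.631,-.1035,.154),(.576,-.1033,.112)]:
    p=pr(X,d); print(X,p,(p-[220,150])*600/220)
o=manip.observe(); print(o)
E
```

```text
(0.6196, -0.0761, 0.129) [344.0247237  257.42477993] [338.24924645 292.97667253]
(0.6117, -0.1443, 0.129) [314.42385281 271.44536283] [257.51959858 331.21462589]
(0.631, -0.1035, 0.112) [337.90296739 273.85667285] [321.55354742 337.79092596]
(0.631, -0.1035, 0.154) [338.54998833 255.37353362] [323.31814999 287.38236442]
(0.576, -0.1033, 0.112) [316.99548142 260.59741521] [264.53313115 301.6293142 ]
{'time': 4.275, 'joint_positions': array([ 0.27752168,  0.6158651 , -0.2109033 ,  1.64951469,  0.15632708,
        0.89295727, -1.4115546 ]), 'joint_vel': array([-0.01465708,  0.00615246, -0.00718487, -0.01354338, -0.00097477,
        0.00337918, -0.01041647]), 'effort': array([ 1.91143351e-01, -9.81473637e+01, -2.21807107e+00, -3.29478228e+01,
       -7.14438720e-03, -9.77526465e-02,  2.16754605e-01]), 'eef_pos': array([ 0.61212497, -0.14385088,  0.12898274]), 'eef_rot': array([3.14131447e+00, 2.97068694e-04, 1.53273955e-01]), 'force': array([ 0.49219607, -0.26804351, -0.04919426]), 'wrist_torque': array([-0.01653032, -0.0044754 , -0.032728  ]), 'width': -7.107286605125579e-05}
```

```bash
cat >> h.py <<'E'
def cloud(d):
  Z=d["z_map"]
  K=np.array([[d["fx"],0,d["cx"]],[0,d["fy"],d["cy"]],[0,0,1.]])
  vv,uu=np.mgrid[:480,:640]; p=cv2.undistortPoints(np.stack([uu,vv],-1).reshape(-1,1,2).astype(float),K,np.array([d["k1"],0,0,0.]))[:,0]
  X=np.c_[p,np.ones(len(p))]*Z.reshape(-1,1); return ((X-d["t"])@d["R"]).reshape(480,640,3)
E
python3 - <<'E'
from h import *
d=manip.read_camera("scene"); W=cloud(d)
for v in range(230,274,2): print(v,np.round(W[v,316],3),np.round(W[v,319],3),d["frame"][v,316],d["frame"][v,319])
E
```

```text
230 [ 0.631 -0.159  0.234] [ 0.629 -0.15   0.229] [10 14 17] [17 17 18]
232 [ 0.63  -0.158  0.229] [ 0.63  -0.151  0.226] [15 16 17] [ 9 10 14]
234 [ 0.627 -0.156  0.223] [ 0.63  -0.152  0.222] [ 9 11 15] [15 18 18]
236 [ 0.628 -0.157  0.22 ] [ 0.625 -0.147  0.214] [17 19 20] [17 19 18]
238 [ 0.625 -0.154  0.213] [ 0.624 -0.145  0.208] [15 16 17] [13 18 18]
240 [ 0.625 -0.154  0.209] [ 0.624 -0.146  0.204] [13 12 18] [13 11 13]
242 [ 0.625 -0.154  0.204] [ 0.627 -0.148  0.203] [15 15 17] [23 23 26]
244 [ 0.627 -0.155  0.202] [ 0.625 -0.146  0.197] [15 14 17] [43 44 45]
246 [ 0.627 -0.155  0.198] [ 0.623 -0.145  0.191] [42 44 43] [66 69 68]
248 [ 0.621 -0.149  0.188] [ 0.625 -0.146  0.188] [59 63 61] [64 65 67]
250 [ 0.62  -0.149  0.183] [ 0.622 -0.144  0.182] [59 62 62] [64 66 67]
252 [ 0.622 -0.151  0.181] [ 0.625 -0.146  0.18 ] [60 63 62] [61 62 63]
254 [ 0.62  -0.148  0.174] [ 0.624 -0.145  0.174] [60 63 62] [52 53 54]
256 [ 0.622 -0.15   0.172] [ 0.625 -0.146  0.171] [56 59 58] [51 52 55]
258 [ 0.622 -0.151  0.168] [ 0.622 -0.143  0.164] [58 59 60] [51 53 54]
260 [ 0.62  -0.149  0.162] [ 0.622 -0.144  0.16 ] [71 74 73] [47 48 49]
262 [ 0.621 -0.15   0.158] [ 0.581 -0.103  0.111] [63 65 64] [21 21 20]
264 [ 0.582 -0.111  0.112] [ 0.587 -0.109  0.113] [5 5 5] [ 8  6 11]
266 [ 0.588 -0.118  0.114] [ 0.591 -0.112  0.112] [6 3 8] [7 5 7]
268 [ 0.592 -0.121  0.113] [ 0.595 -0.117  0.113] [4 5 5] [7 6 7]
270 [ 0.595 -0.125  0.112] [ 0.598 -0.12   0.111] [5 1 5] [ 7 11  9]
272 [ 0.599 -0.128  0.112] [ 0.604 -0.125  0.112] [ 8 10  9] [11 12  9]
```

apply_moves:
  commands:
    - {"dp": [0,0,0.15],"rotation": [0,0,0],"claw": 0}
    - {"dp": [0,0,0.27],"rotation": [0,0,0],"claw": 0}
    - {"dp": [0,0,0.27],"rotation": [0,0,0],"claw": 0}

```text
time: 4.7
eef_pos: [0.612, -0.1427, 0.1003]
eef_rot: [-3.141, 0.002, 0.154]
force: [-0.1, -1.4, -0.2]
width: 0.0002
```

```bash
python3 - <<'E'
from h import *
d=manip.read_camera("scene"); W=cloud(d)
for v in range(256,290,2): print(v,np.round(W[v,316],3),np.round(W[v,319],3))
o=manip.observe();print(o["eef_pos"],o["force"])
C=np.array([.576,-.1033]);y=.1535;c,s=np.cos(y),np.sin(y)
p0=o["eef_pos"][:2]
a=np.degrees(np.arctan2(*(p0-C)[::-1])); print(a,np.linalg.norm(p0-C));a=-48
while a>-280:
    row=[]
    for k in range(5):
        a-=8; q=C+.055*np.array([np.cos(np.radians(a)),np.sin(np.radians(a))]); e=q-p0
        row.append([float(round((c*e[0]+s*e[1])*10,2)),float(round((s*e[0]-c*e[1])*10,2))])
    print(a,row); t=np.array(row[-1])/10; p0=p0+np.array([c*t[0]+s*t[1],s*t[0]-c*t[1]])
E
```

```text
256 [ 0.626 -0.154  0.176] [ 0.625 -0.146  0.171]
258 [ 0.626 -0.154  0.172] [ 0.626 -0.147  0.168]
260 [ 0.62  -0.148  0.161] [ 0.623 -0.144  0.161]
262 [ 0.619 -0.148  0.156] [ 0.624 -0.145  0.157]
264 [ 0.621 -0.149  0.154] [ 0.624 -0.145  0.153]
266 [ 0.62  -0.148  0.148] [ 0.623 -0.144  0.148]
268 [ 0.621 -0.149  0.145] [ 0.624 -0.145  0.144]
270 [ 0.621 -0.149  0.14 ] [ 0.624 -0.145  0.14 ]
272 [ 0.621 -0.149  0.136] [ 0.623 -0.144  0.134]
274 [ 0.62  -0.149  0.131] [ 0.607 -0.128  0.111]
276 [ 0.608 -0.137  0.112] [ 0.611 -0.132  0.111]
278 [ 0.613 -0.141  0.113] [ 0.615 -0.136  0.111]
280 [ 0.616 -0.145  0.112] [ 0.619 -0.14   0.111]
282 [ 0.618 -0.147  0.11 ] [ 0.623 -0.144  0.112]
284 [ 0.623 -0.151  0.111] [ 0.626 -0.147  0.11 ]
286 [ 0.63  -0.158  0.115] [ 0.636 -0.156  0.117]
288 [ 0.632 -0.16   0.112] [ 0.637 -0.158  0.114]
[ 0.61246889 -0.1427831   0.10112812] [ 1.08178207  0.30633088 -0.25982134]
-47.27262880474916 0.05374844447571088
-88 [[-0.07, 0.05], [-0.14, 0.08], [-0.21, 0.1], [-0.29, 0.1], [-0.37, 0.1]]
-128 [[-0.07, -0.01], [-0.14, -0.04], [-0.21, -0.07], [-0.27, -0.12], [-0.33, -0.17]]
-168 [[-0.05, -0.06], [-0.09, -0.12], [-0.12, -0.2], [-0.14, -0.27], [-0.15, -0.35]]
-208 [[0.0, -0.07], [0.01, -0.15], [0.04, -0.22], [0.07, -0.29], [0.11, -0.36]]
-248 [[0.05, -0.05], [0.11, -0.1], [0.17, -0.15], [0.24, -0.18], [0.31, -0.2]]
-288 [[0.08, -0.01], [0.16, -0.02], [0.23, -0.01], [0.31, 0.01], [0.38, 0.04]]
```

apply_moves:
  commands:
    - {"dp": [-0.07,0.05,0],"rotation": [0,0,0],"claw": 0}
    - {"dp": [-0.14,0.08,0],"rotation": [0,0,0],"claw": 0}
    - {"dp": [-0.21,0.1,0],"rotation": [0,0,0],"claw": 0}
    - {"dp": [-0.29,0.1,0],"rotation": [0,0,0],"claw": 0}
    - {"dp": [-0.37,0.1,0],"rotation": [0,0,0],"claw": 0}

```text
time: 5.38
eef_pos: [0.5771, -0.1587, 0.102]
eef_rot: [-3.142, -0.0, 0.154]
force: [-0.4, 0.1, -0.1]
width: -0.0002
```

apply_moves:
  commands:
    - {"dp": [-0.07,-0.01,0],"rotation": [0,0,0],"claw": 0}
    - {"dp": [-0.14,-0.04,0],"rotation": [0,0,0],"claw": 0}
    - {"dp": [-0.21,-0.07,0],"rotation": [0,0,0],"claw": 0}
    - {"dp": [-0.27,-0.12,0],"rotation": [0,0,0],"claw": 0}
    - {"dp": [-0.33,-0.17,0],"rotation": [0,0,0],"claw": 0}

```text
time: 6.0
eef_pos: [0.5452, -0.1464, 0.1029]
eef_rot: [3.141, -0.006, 0.155]
force: [22.6, 4.0, -8.5]
width: 0.0001
```

```bash
python3 - <<'E'
from h import *
for n in ["scene"]:
    d=manip.read_camera(n); cv2.imwrite(f"pics/{n}4.png",cv2.resize(d["frame"][150:370,220:420,::-1],(545,600),interpolation=2))
    for k,m in masks(d).items():
        if k in("red","yellow"):
          for b in blobs(m,6)[:4]: print(k,b,np.round(onplane(d,b[1],b[2],.1 if k=="red" else .14),4))
o=manip.observe();print(o["eef_pos"],o["force"])
E
```

```text
red (139, np.float64(338.3), np.float64(305.2)) [ 0.6811 -0.1539  0.1   ]
red (8, np.float64(339.0), np.float64(317.5)) [ 0.703  -0.1749  0.1   ]
yellow (22, np.float64(326.5), np.float64(260.4)) [ 0.6137 -0.1162  0.14  ]
yellow (12, np.float64(335.2), np.float64(231.1)) [ 0.5588 -0.0374  0.14  ]
[ 0.54449545 -0.14525269  0.10280719] [9.52542477 7.34078745 0.59845747]
```

View pics/scene4.png

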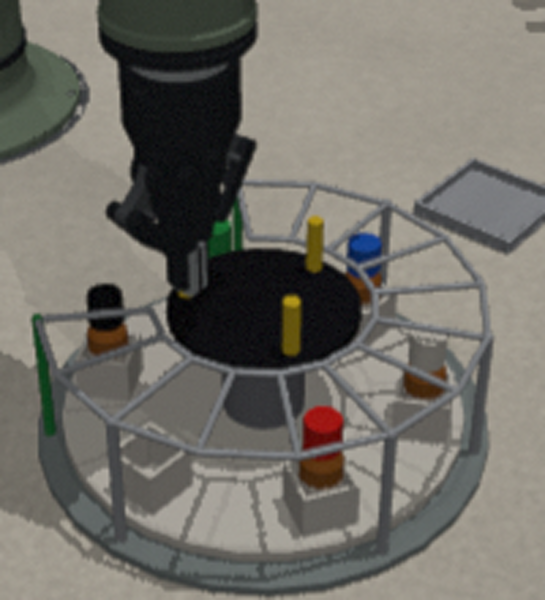

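apply_moves:
  commands:
    - {"dp": [-0.05,-0.06,0],"rotation": [0,0,0],"claw": 0}
    - {"dp": [-0.09,-0.12,0],"rotation": [0,0,0],"claw": 0}
    - {"dp": [-0.12,-0.2,0],"rotation": [0,0,0],"claw": 0}
    - {"dp": [-0.14,-0.27,0],"rotation": [0,0,0],"claw": 0}
    - {"dp": [-0.15,-0.35,0],"rotation": [0,0,0],"claw": 0}

```text
time: 6.68
eef_pos: [0.5336, -0.1144, 0.1041]
eef_rot: [3.138, -0.023, 0.155]
force: [73.4, -11.3, -43.4]
width: -0.0002
```

apply_moves:
  commands:
    - {"dp": [0,-0.07,0],"rotation": [0,0,0],"claw": 0}
    - {"dp": [0.01,-0.15,0],"rotation": [0,0,0],"claw": 0}
    - {"dp": [0.04,-0.22,0],"rotation": [0,0,0],"claw": 0}
    - {"dp": [0.07,-0.29,0],"rotation": [0,0,0],"claw": 0}
    - {"dp": [0.11,-0.36,0],"rotation": [0,0,0],"claw": 0}

```text
time: 7.3
eef_pos: [0.5268, -0.0782, 0.1018]
eef_rot: [3.141, 0.001, 0.153]
force: [-2.9, -13.7, -0.8]
width: -0.0001
```

```bash
python3 - <<'E'
from h import *
for n in ["scene"]:
    d=manip.read_camera(n); cv2.imwrite(f"pics/{n}5.png",cv2.resize(d["frame"][150:370,220:420,::-1],(545,600),interpolation=2))
    for k,m in masks(d).items():
        if k in("red","yellow"):
          for b in blobs(m,6)[:4]: print(k,b,np.round(onplane(d,b[1],b[2],.1 if k=="red" else .14),4))
o=manip.observe();print(o["eef_pos"],o["force"],o["joint_positions"])
C=np.array([.576,-.1033]); p0=o["eef_pos"][:2]-C; print(np.linalg.norm(p0),np.degrees(np.arctan2(p0[1],p0[0])))
E
```

```text
red (110, np.float64(261.0), np.float64(287.2)) [ 0.5517 -0.2198  0.1   ]
yellow (21, np.float64(289.6), np.float64(251.4)) [ 0.5474 -0.1459  0.14  ]
yellow (20, np.float64(342.5), np.float64(252.5)) [ 0.6171 -0.0781  0.14  ]
yellow (10, np.float64(317.5), np.float64(227.0)) [ 0.5246 -0.0523  0.14  ]
[ 0.52748856 -0.07724239  0.1018902 ] [ 0.85660208 -0.49017896 -1.84635933] [ 0.19654071  0.52162024 -0.2191705   1.92472815  0.167721    0.71288924
 -1.53837188]
0.055066857839595 151.75782042541704
```

View pics/scene5.png

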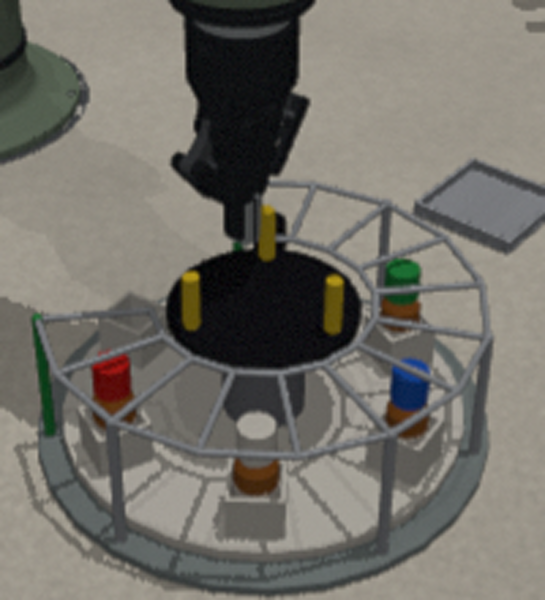

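```bash
python3 - <<'E'
from h import *
C=np.array([.576,-.1033]);y=.1535;c,s=np.cos(y),np.sin(y)
p0=C+.055*np.array([np.cos(np.radians(-208)),np.sin(np.radians(-208))]);a=-208
while a>-280:
    row=[]
    for k in range(5):
        a-=5; q=C+.055*np.array([np.cos(np.radians(a)),np.sin(np.radians(a))]); e=q-p0
        row.append([float(round((c*e[0]+s*e[1])*10,3)),float(round((s*e[0]-c*e[1])*10,3))])
    print(a,row); t=np.array(row[-1])/10; p0=p0+np.array([c*t[0]+s*t[1],s*t[0]-c*t[1]])
E
```

```text
-233 [[0.03, -0.037], [0.064, -0.071], [0.1, -0.103], [0.139, -0.131], [0.18, -0.155]]
-258 [[0.044, -0.021], [0.089, -0.038], [0.135, -0.051], [0.182, -0.06], [0.23, -0.065]]
-283 [[0.048, -0.0], [0.096, 0.003], [0.143, 0.011], [0.189, 0.023], [0.235, 0.039]]
```

apply_moves:
  commands:
    - {"dp": [0.03,-0.037,0],"rotation": [0,0,0],"claw": 0}
    - {"dp": [0.064,-0.071,0],"rotation": [0,0,0],"claw": 0}
    - {"dp": [0.1,-0.103,0],"rotation": [0,0,0],"claw": 0}
    - {"dp": [0.139,-0.131,0],"rotation": [0,0,0],"claw": 0}
    - {"dp": [0.18,-0.155,0],"rotation": [0,0,0],"claw": 0}

```text
time: 7.98
eef_pos: [0.5417, -0.06, 0.1015]
eef_rot: [3.141, 0.003, 0.154]
force: [-5.6, -4.7, -1.6]
width: -0.0003
```

apply_moves:
  commands:
    - {"dp": [0.044,-0.021,0],"rotation": [0,0,0],"claw": 0}
    - {"dp": [0.089,-0.038,0],"rotation": [0,0,0],"claw": 0}
    - {"dp": [0.135,-0.051,0],"rotation": [0,0,0],"claw": 0}
    - {"dp": [0.182,-0.06,0],"rotation": [0,0,0],"claw": 0}
    - {"dp": [0.23,-0.065,0],"rotation": [0,0,0],"claw": 0}

```text
time: 8.6
eef_pos: [0.5631, -0.0504, 0.1015]
eef_rot: [3.141, 0.003, 0.153]
force: [-7.6, -6.3, 1.8]
width: 0.0003
```

```bash
cat > look.py <<'E'
from h import *
import sys
d=manip.read_camera("scene"); cv2.imwrite(f"pics/{sys.argv[1]}.png",cv2.resize(d["frame"][150:370,220:420,::-1],(545,600),interpolation=2))
C=np.array([.576,-.1033])
for k,m in masks(d).items():
    if k in("red","yellow"):
      for b in blobs(m,6)[:4]:
          q=onplane(d,b[1],b[2],.1 if k=="red" else .14)[:2]; print(k,b[0],np.round(q,4),np.round([np.linalg.norm(q-C),np.degrees(np.arctan2(*(q-C)[::-1]))],3))
o=manip.observe();print(o["eef_pos"],o["force"])
p0=o["eef_pos"][:2]-C; print(np.linalg.norm(p0),np.degrees(np.arctan2(p0[1],p0[0])))
E
python3 look.py s6
```

```text
red 94 [ 0.4742 -0.1564] [ 1.15000e-01 -1.52428e+02]
yellow 22 [ 0.6088 -0.1239] [  0.039 -32.18 ]
yellow 10 [ 0.5122 -0.1168] [ 6.50000e-02 -1.68062e+02]
[ 0.56405899 -0.04992878  0.10156433] [-3.945508   -1.43646492 -1.07857249]
0.05469072374336647 102.61137496733015
```

View pics/s6.png

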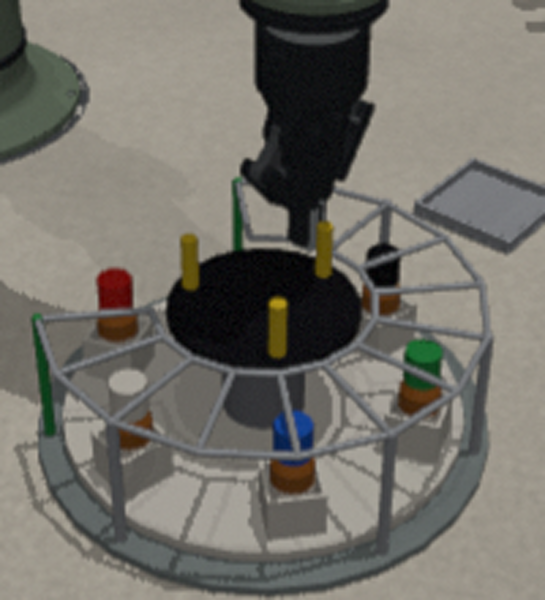

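apply_moves:
  commands:
    - {"dp": [0.048,0,0],"rotation": [0,0,0],"claw": 0}
    - {"dp": [0.096,0.003,0],"rotation": [0,0,0],"claw": 0}
    - {"dp": [0.143,0.011,0],"rotation": [0,0,0],"claw": 0}
    - {"dp": [0.143,0.011,0],"rotation": [0,0,0],"claw": 0}

```text
time: 9.15
eef_pos: [0.5782, -0.0488, 0.1016]
eef_rot: [3.141, 0.002, 0.154]
force: [-4.2, -2.0, 0.6]
width: -0.0
```

```bash
python3 look.py s7; python3 - <<'E'
from h import *
d=manip.read_camera("top"); cv2.imwrite("pics/t7.png",d["frame"][:,:,::-1])
E
```

```text
red 100 [ 0.4683 -0.1273] [ 1.10000e-01 -1.67429e+02]
yellow 22 [ 0.5985 -0.1364] [ 4.0000e-02 -5.5822e+01]
yellow 9 [ 0.507  -0.1006] [6.90000e-02 1.77728e+02]
[ 0.57821752 -0.04859965  0.10163169] [-3.75199374 -2.70782808 -0.59241564]
0.05474528300063408 87.67853782896219
```

View pics/t7.png

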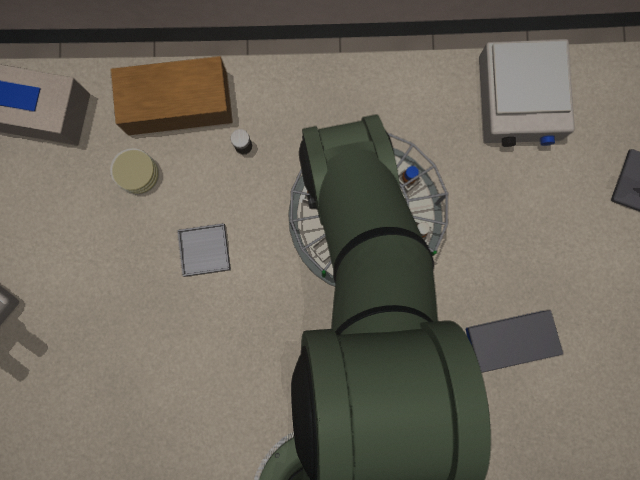

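```bash
python3 - <<'E'
from h import *
d=manip.read_camera("top");C=np.array([.576,-.1033])
for b in blobs(masks(d)["blue"]): 
    q=onplane(d,b[1],b[2],.1)[:2]-C; print(b,np.linalg.norm(q),np.degrees(np.arctan2(q[1],q[0]))-120)
# scene: centroid of cap ~ project expected for angle
d=manip.read_camera("scene")
b=blobs(masks(d)["red"])[0];print(b)
def pr(X):
    x=d["R"]@np.array(X)+d["t"]; a=x[:2]/x[2]; a=a*(1+d["k1"]*(a@a)); return a*d["fx"]+[d["cx"],d["cy"]]
for a in range(-176,-160,2): print(a,pr([C[0]+.115*np.cos(np.radians(a)),C[1]+.115*np.sin(np.radians(a)),.093]))
E
```

```text
(873, np.float64(18.1), np.float64(95.6)) 0.7422994916927306 -49.539191407601365
(100, np.float64(411.5), np.float64(171.8)) 0.11549001908357277 -171.19518050951905
(49, np.float64(548.1), np.float64(138.8)) 0.3865535295592405 -190.10580537241162
(100, np.float64(270.9), np.float64(246.8))
-176 [274.83504236 244.96388721]
-174 [273.43464428 245.83001246]
-172 [272.07742526 246.72649552]
-170 [270.7650835  247.65265549]
-168 [269.4993061  248.60777485]
-166 [268.28176717 249.59109857]
-164 [267.11412584 250.60183328]
-162 [265.99802409 251.63914645]
```

apply_moves:
  commands:
    - {"dp": [0,0,0],"rotation": [0,0,0],"claw": 0}
    - {"dp": [0,0,-0.5],"rotation": [0,0,0],"claw": 0}
    - {"dp": [0,0,-1],"rotation": [0,0,0],"claw": 0}
    - {"dp": [0,0,-1],"rotation": [0,0,0],"claw": 0}

```text
time: 9.85
eef_pos: [0.581, -0.0478, 0.2057]
eef_rot: [3.141, -0.007, 0.154]
force: [-0.6, 0.0, -1.3]
width: 0.0002
```

apply_moves:
  commands:
    - {"dp": [-0.5,0.2,-0.2],"rotation": [0,0,0],"claw": 0.7}
    - {"dp": [-0.9,0.4,-0.2],"rotation": [0,0,0],"claw": 0.7}
    - {"dp": [-0.9,0.4,-0.2],"rotation": [0,0,0],"claw": 0.7}

```text
time: 10.22
eef_pos: [0.4943, -0.1034, 0.222]
eef_rot: [3.141, 0.0, 0.151]
force: [0.7, 0.5, 0.7]
width: 0.0544
```

apply_moves:
  commands:
    - {"dp": [-0.35,0.13,0],"rotation": [0,0,0],"claw": 0.7}
    - {"dp": [-0.35,0.13,0],"rotation": [0,0,0],"claw": 0.7}
    - {"dp": [-0.35,0.13,0],"rotation": [0,0,0],"claw": 0.7}

```text
time: 10.6
eef_pos: [0.4644, -0.1191, 0.2218]
eef_rot: [-3.141, -0.001, 0.155]
force: [0.5, 0.0, 0.3]
width: 0.0595
```

```bash
python3 look.py s8; python3 - <<'E'
from h import *
d=manip.read_camera("top");C=np.array([.576,-.1033])
cv2.imwrite("pics/t8.png",d["frame"][:,:,::-1])
for b in blobs(masks(d)["blue"]): 
    q=onplane(d,b[1],b[2],.1)[:2]-C; print(b,np.linalg.norm(q),np.degrees(np.arctan2(q[1],q[0]))-120)
d=manip.read_camera("scene");W=cloud(d);
cv2.imwrite("pics/s8b.png",d["frame"][:,:,::-1])
q=W.reshape(-1,3); o=manip.observe()["eef_pos"]
s=q[(np.hypot(q[:,0]-o[0],q[:,1]-o[1])<.06)&(q[:,2]>.15)]
z=np.sort(s[:,2]);print(z[[0,5,20,50]],len(z))
E
```

```text
red 64 [ 0.4606 -0.1204] [ 1.17000e-01 -1.71572e+02]
yellow 22 [ 0.5975 -0.1357] [ 3.9000e-02 -5.6447e+01]
yellow 12 [ 0.5839 -0.0404] [6.3000e-02 8.2831e+01]
yellow 11 [ 0.5077 -0.1009] [6.80000e-02 1.77975e+02]
[ 0.46449592 -0.11898339  0.22171548] [-0.47374317 -0.00905554 -0.05459982]
0.11260164068461843 -171.99369306593505
(872, np.float64(18.1), np.float64(95.6)) 0.7422994916927306 -49.539191407601365
(101, np.float64(411.4), np.float64(171.9)) 0.11520295965345399 -171.20755847332987
(46, np.float64(548.1), np.float64(138.7)) 0.38663609165825985 -190.0779143603661
[0.15041811 0.15253397 0.25489584 0.25926314] 8359
```

View pics/s8b.png

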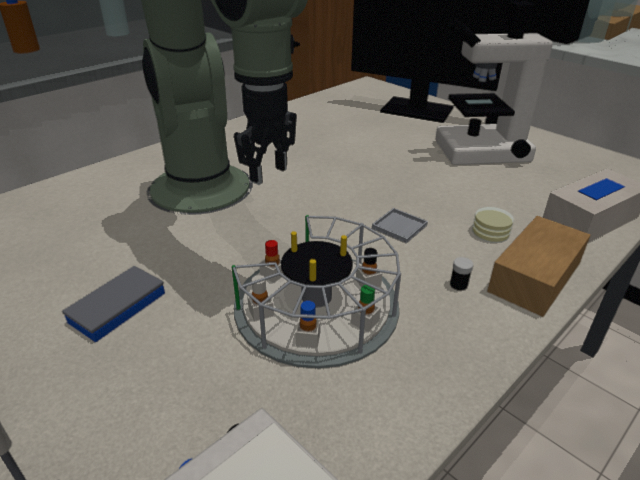

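```bash
python3 - <<'E'
from h import *
d=manip.read_camera("scene");W=cloud(d);print(-d["R"].T@d["t"])
q=W.reshape(-1,3); o=manip.observe()["eef_pos"]
i=np.where((np.hypot(q[:,0]-o[0],q[:,1]-o[1])<.06)&(q[:,2]>.24)&(q[:,2]<.29))[0]
y=.154;c,s=np.cos(y),np.sin(y)
e=q[i]-o; tx=c*e[:,0]+s*e[:,1]; ty=s*e[:,0]-c*e[:,1]
for sgn in(1,-1):
    k=ty*sgn>0; print(sgn,k.sum(),"tx",np.percentile(tx[k],[5,50,95]).round(4),"ty",np.percentile(ty[k],[5,50,95]).round(4),"z",np.percentile(q[i][k,2],[2,50]).round(4), "px",np.mean(i[k]%640),np.mean(i[k]//640))
d=manip.read_camera("scene");cv2.imwrite("pics/s9.png",cv2.resize(d["frame"][90:280,210:310,::-1],(400,760))[:600] if 0 else cv2.resize(d["frame"][120:270,215:315,::-1],(400,600),interpolation=2))
E
```

```text
[ 1.12327847 -0.63589392  0.69374244]
1 207 tx [-0.005   0.0068  0.0119] ty [0.0314 0.0395 0.0445] z [0.2553 0.2747] px 255.64734299516908 174.9903381642512
-1 205 tx [-0.0093  0.0038  0.0117] ty [-0.0407 -0.0305 -0.0283] z [0.2556 0.2729] px 280.5317073170732 161.09756097560975
```

View pics/s9.png

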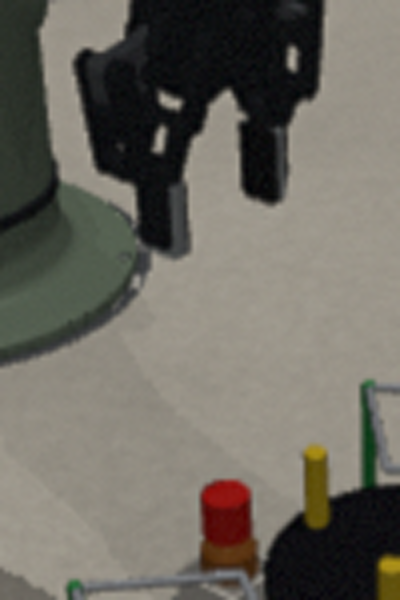

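apply_moves:
  commands:
    - {"dp": [-0.02,0,0.5],"rotation": [0,0,0],"claw": 0.7}
    - {"dp": [-0.02,0,1],"rotation": [0,0,0],"claw": 0.7}
    - {"dp": [-0.02,0,1],"rotation": [0,0,0],"claw": 0.7}

```text
time: 11.22
eef_pos: [0.4601, -0.1194, 0.1197]
eef_rot: [-3.139, 0.005, 0.155]
force: [0.2, -0.2, 0.2]
width: 0.06
```

```bash
python3 look.py s10; python3 - <<'E'
from h import *
d=manip.read_camera("scene");cv2.imwrite("pics/s11.png",cv2.resize(d["frame"][170:320,215:315,::-1],(400,600),interpolation=2))
W=cloud(d);q=W.reshape(-1,3); o=manip.observe()["eef_pos"]
i=np.where((np.hypot(q[:,0]-o[0],q[:,1]-o[1])<.06)&(q[:,2]>o[2]+.02)&(q[:,2]<o[2]+.07))[0]
print(np.percentile(q[i,2]-o[2],[0,1,2,5,10]))
E
```

```text
red 75 [ 0.4632 -0.1221] [ 1.14000e-01 -1.70526e+02]
yellow 24 [ 0.5979 -0.1361] [ 3.9000e-02 -5.6257e+01]
yellow 12 [ 0.5839 -0.0404] [6.3000e-02 8.2831e+01]
yellow 11 [ 0.5077 -0.1009] [6.80000e-02 1.77975e+02]
[ 0.46146744 -0.11968804  0.12179711] [0.31372107 0.03079576 1.88761338]
0.11569907575480637 -171.8570320184393
[0.02230954 0.02887839 0.03026509 0.0325901  0.03563988]
```

View pics/s11.png

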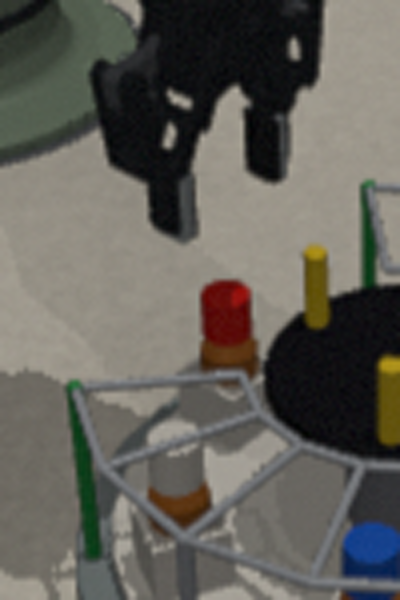

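apply_moves:
  commands:
    - {"dp": [0,0,0.3],"rotation": [0,0,0],"claw": 0.7}
    - {"dp": [0,0,0.5],"rotation": [0,0,0],"claw": 0.7}
    - {"dp": [0,0,0.5],"rotation": [0,0,0],"claw": 0.7}

```text
time: 11.7
eef_pos: [0.4623, -0.1201, 0.0729]
eef_rot: [3.141, -0.001, 0.154]
force: [0.5, 0.6, 0.4]
width: 0.0599
```

apply_moves:
  commands:
    - {"dp": [0,0,0.12],"rotation": [0,0,0],"claw": 0.7}
    - {"dp": [0,0,0.22],"rotation": [0,0,0],"claw": 0.7}
    - {"dp": [0,0,0.22],"rotation": [0,0,0],"claw": 0.7}

```text
time: 12.08
eef_pos: [0.4615, -0.12, 0.0495]
eef_rot: [-3.141, 0.001, 0.154]
force: [0.1, -0.3, -0.1]
width: 0.0597
```

```bash
python3 look.py s12; python3 - <<'E'
from h import *
d=manip.read_camera("scene");cv2.imwrite("pics/s13.png",cv2.resize(d["frame"][170:320,215:315,::-1],(400,600),interpolation=2))
E
```

```text
red 96 [ 0.4677 -0.1269] [ 1.1100e-01 -1.6771e+02]
yellow 24 [ 0.5979 -0.1361] [ 3.9000e-02 -5.6257e+01]
yellow 12 [ 0.5839 -0.0404] [6.3000e-02 8.2831e+01]
yellow 11 [ 0.5077 -0.1009] [6.80000e-02 1.77975e+02]
[ 0.4616427  -0.12000018  0.04981778] [0.79174656 0.9997561  0.78240364]
0.1155702764491886 -171.69153515573765
```

View pics/s13.png

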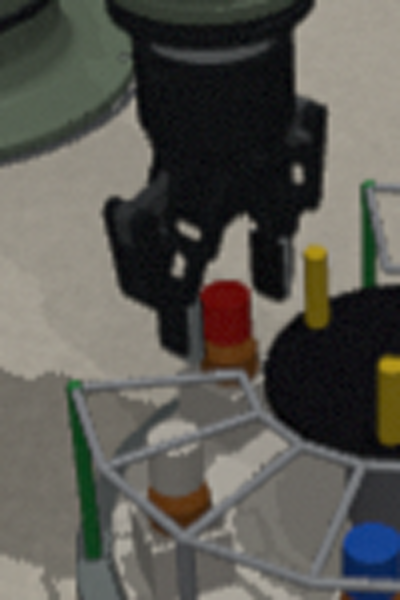

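apply_moves:
  commands:
    - {"dp": [0,0,0],"rotation": [0,0,0],"claw": 0.4}
    - {"dp": [0,0,0],"rotation": [0,0,0],"claw": 0.2}
    - {"dp": [0,0,0],"rotation": [0,0,0],"claw": 0.2}
    - {"dp": [0,0,0],"rotation": [0,0,0],"claw": 0.2}
  grip_force: 40

```text
time: 12.68
eef_pos: [0.462, -0.1201, 0.0502]
eef_rot: [3.141, -0.001, 0.154]
force: [-0.3, -0.5, 5.9]
width: 0.0243
```

```bash
python3 look.py s14; python3 - <<'E'
from h import *
d=manip.read_camera("scene");cv2.imwrite("pics/s15.png",cv2.resize(d["frame"][170:320,215:315,::-1],(400,600),interpolation=2))
E
```

```text
red 42 [ 0.4653 -0.117 ] [ 1.12000e-01 -1.72944e+02]
yellow 24 [ 0.5979 -0.1361] [ 3.9000e-02 -5.6257e+01]
yellow 12 [ 0.5839 -0.0404] [6.3000e-02 8.2831e+01]
yellow 12 [ 0.5075 -0.1005] [6.9000e-02 1.7767e+02]
[ 0.46200461 -0.12011136  0.05017005] [ 0.31355663 -0.12546542  6.37928962]
0.11522834293019946 -171.61082778326855
```

View pics/s15.png

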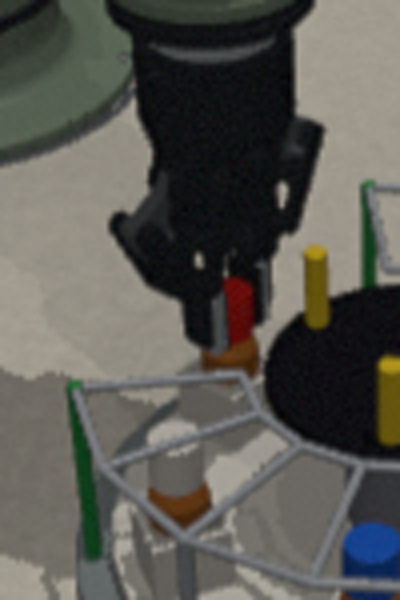

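apply_moves:
  commands:
    - {"dp": [0,0,-0.1],"rotation": [0,0,0],"claw": 0}
    - {"dp": [0,0,-0.3],"rotation": [0,0,0],"claw": 0}
    - {"dp": [0,0,-0.5],"rotation": [0,0,0],"claw": 0}
    - {"dp": [0,0,-0.7],"rotation": [0,0,0],"claw": 0}
    - {"dp": [0,0,-0.7],"rotation": [0,0,0],"claw": 0}

```text
time: 13.4
eef_pos: [0.4624, -0.1203, 0.1214]
eef_rot: [3.141, -0.002, 0.154]
force: [1.4, 0.2, -0.9]
width: 0.0246
```

```bash
python3 look.py s16; python3 - <<'E'
from h import *
d=manip.read_camera("scene");cv2.imwrite("pics/s17.png",cv2.resize(d["frame"][150:300,215:315,::-1],(400,600),interpolation=2))
o=manip.observe();print(o["width"],o["force"])
E
```

```text
red 32 [ 0.3716 -0.0428] [  0.213 163.519]
yellow 23 [ 0.5978 -0.1358] [ 3.9000e-02 -5.6095e+01]
yellow 12 [ 0.5839 -0.0404] [6.3000e-02 8.2831e+01]
yellow 11 [ 0.5077 -0.1009] [6.80000e-02 1.77975e+02]
[ 0.46188814 -0.12013425  0.12037873] [-0.25405017  0.2570025  -1.5276648 ]
0.11534690883500259 -171.608020568806
0.024682655721568386 [ 0.99584762 -0.10926666 -0.77195478]
```

View pics/s17.png

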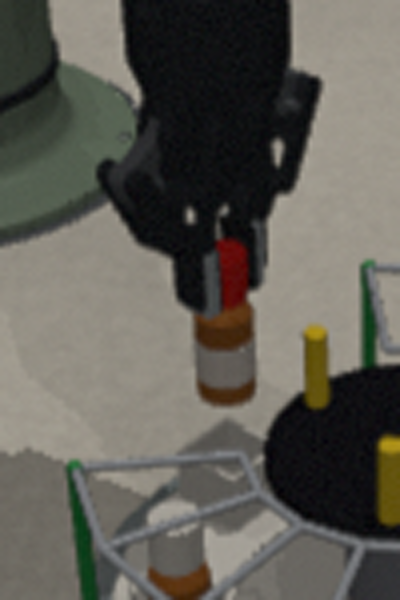

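apply_moves:
  commands:
    - {"dp": [-0.2,0,-0.2],"rotation": [0,0,0],"claw": 0}
    - {"dp": [-0.4,0,-0.4],"rotation": [0,0,0],"claw": 0}
    - {"dp": [-0.5,0,-0.6],"rotation": [0,0,0],"claw": 0}
    - {"dp": [-0.5,0,-0.6],"rotation": [0,0,0],"claw": 0}

```text
time: 14.0
eef_pos: [0.4123, -0.128, 0.1803]
eef_rot: [3.141, -0.001, 0.154]
force: [-0.4, -0.2, -1.3]
width: 0.0249
```

apply_moves:
  commands:
    - {"dp": [0.05,-0.2,0],"rotation": [0,0,0],"claw": 0}
    - {"dp": [0.15,-0.5,0],"rotation": [0,0,0],"claw": 0}
    - {"dp": [0.25,-0.8,0],"rotation": [0,0,0],"claw": 0}
    - {"dp": [0.3,-0.9,0],"rotation": [0,0,0],"claw": 0}

```text
time: 14.5
eef_pos: [0.4282, -0.0325, 0.1788]
eef_rot: [-3.141, 0.001, 0.156]
force: [0.2, -0.4, -1.1]
width: 0.0249
```

apply_moves:
  commands:
    - {"dp": [0.1,-0.3,0],"rotation": [0,0,0],"claw": 0}
    - {"dp": [0.25,-0.6,0],"rotation": [0,0,0],"claw": 0}
    - {"dp": [0.4,-0.9,0],"rotation": [0,0,0],"claw": 0}
    - {"dp": [0.4,-0.9,0],"rotation": [0,0,0],"claw": 0}

```text
time: 15.0
eef_pos: [0.4542, 0.0627, 0.179]
eef_rot: [-3.141, 0.001, 0.157]
force: [0.1, -0.4, -1.1]
width: 0.0248
```

apply_moves:
  commands:
    - {"dp": [0.1,-0.3,0],"rotation": [0,0,0],"claw": 0}
    - {"dp": [0.25,-0.6,0],"rotation": [0,0,0],"claw": 0}
    - {"dp": [0.4,-0.9,0],"rotation": [0,0,0],"claw": 0}
    - {"dp": [0.4,-0.9,0],"rotation": [0,0,0],"claw": 0}

```text
time: 15.5
eef_pos: [0.4797, 0.1571, 0.179]
eef_rot: [-3.141, 0.001, 0.156]
force: [0.3, 0.3, -1.0]
width: 0.0242
```

apply_moves:
  commands:
    - {"dp": [0.2,-0.35,0],"rotation": [0,0,0],"claw": 0}
    - {"dp": [0.43,-0.76,0.3],"rotation": [0,0,0],"claw": 0}
    - {"dp": [0.43,-0.76,0.6],"rotation": [0,0,0],"claw": 0}
    - {"dp": [0.43,-0.76,0.8],"rotation": [0,0,0],"claw": 0}
    - {"dp": [0.43,-0.76,0.8],"rotation": [0,0,0],"claw": 0}

```text
time: 16.12
eef_pos: [0.5097, 0.2357, 0.0983]
eef_rot: [3.14, 0.003, 0.153]
force: [0.2, 0.3, -0.4]
width: 0.0247
```

```bash
python3 - <<'E'
from h import *
d=manip.read_camera("scene");cv2.imwrite("pics/s18.png",cv2.resize(d["frame"][110:270,320:480,::-1],(600,600),interpolation=2))
d=manip.read_camera("top");cv2.imwrite("pics/t18.png",d["frame"][:,:,::-1])
o=manip.observe();print(o["width"],o["force"],o["eef_pos"])
E
```

```text
0.024619604383861304 [-0.8252051   0.36980321 -0.60152314] [0.51073183 0.23679368 0.10025753]
```

View pics/s18.png

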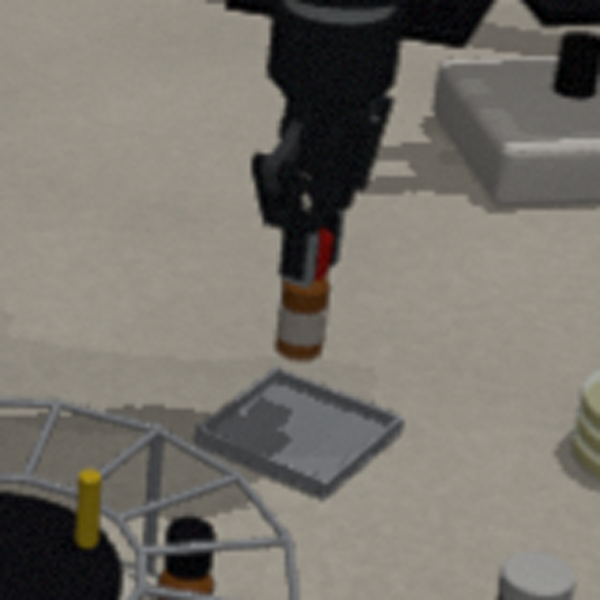

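View pics/t18.png

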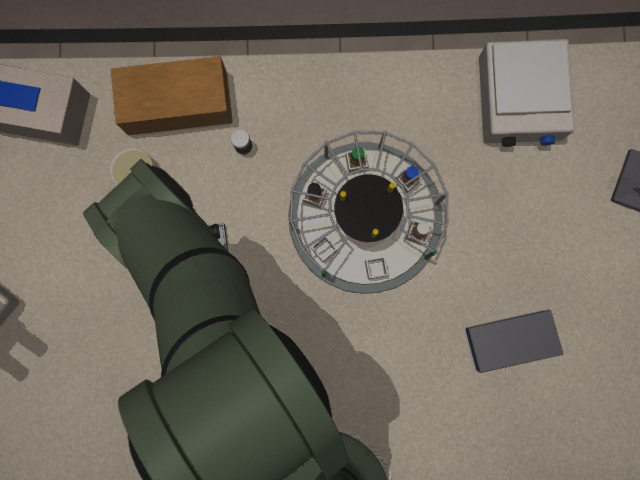

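apply_moves:
  commands:
    - {"dp": [0,-0.03,0.2],"rotation": [0,0,0],"claw": 0}
    - {"dp": [0,-0.03,0.4],"rotation": [0,0,0],"claw": 0}
    - {"dp": [0,-0.03,0.5],"rotation": [0,0,0],"claw": 0}
    - {"dp": [0,-0.03,0.55],"rotation": [0,0,0],"claw": 0}
    - {"dp": [0,-0.03,0.55],"rotation": [0,0,0],"claw": 0}

```text
time: 16.85
eef_pos: [0.5102, 0.2406, 0.0453]
eef_rot: [-3.141, -0.0, 0.154]
force: [0.3, -0.8, -1.1]
width: 0.0249
```

apply_moves:
  commands:
    - {"dp": [0,0,0.05],"rotation": [0,0,0],"claw": 0}
    - {"dp": [0,0,0.09],"rotation": [0,0,0],"claw": 0}
    - {"dp": [0,0,0.1],"rotation": [0,0,0],"claw": 0}
    - {"dp": [0,0,0.1],"rotation": [0,0,0],"claw": 0}

```text
time: 17.35
eef_pos: [0.5099, 0.2406, 0.0349]
eef_rot: [3.142, 0.0, 0.154]
force: [-0.9, 0.4, -0.8]
width: 0.0247
```

```bash
python3 - <<'E'
from h import *
d=manip.read_camera("scene");cv2.imwrite("pics/s19.png",cv2.resize(d["frame"][130:270,330:470,::-1],(600,600),interpolation=2))
o=manip.observe();print(o["width"],o["force"],o["eef_pos"])
E
```

```text
0.024480909376627957 [-0.54055352  0.01794545 -0.68114504] [0.50994989 0.24066137 0.03495374]
```

View pics/s19.png

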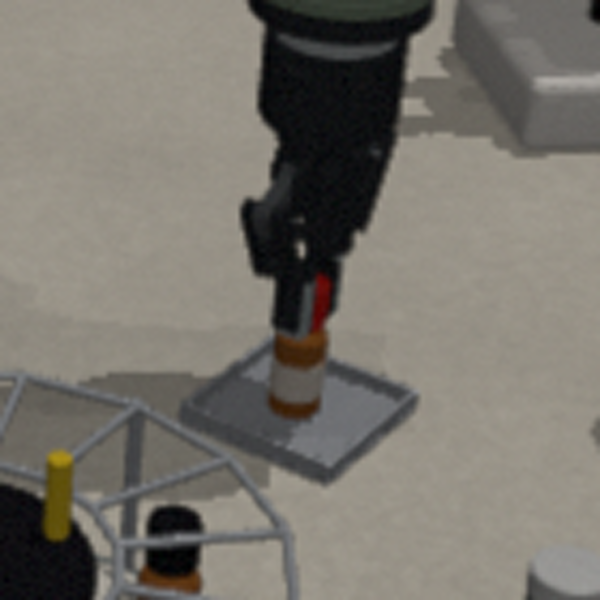

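Bottle is about 3 mm above the tray floor, near its centre. I'll feel for the floor with 1 mm steps.

apply_moves:
  commands:
    - {"dp": [0,0,0.01],"rotation": [0,0,0],"claw": 0}
    - {"dp": [0,0,0.02],"rotation": [0,0,0],"claw": 0}
    - {"dp": [0,0,0.025],"rotation": [0,0,0],"claw": 0}
    - {"dp": [0,0,0.025],"rotation": [0,0,0],"claw": 0}

```text
time: 17.9
eef_pos: [0.5099, 0.2406, 0.0324]
eef_rot: [-3.142, 0.0, 0.154]
force: [-0.5, 1.3, -0.5]
width: 0.0245
```

apply_moves:
  commands:
    - {"dp": [0,0,0.01],"rotation": [0,0,0],"claw": 0}
    - {"dp": [0,0,0.01],"rotation": [0,0,0],"claw": 0}

```text
time: 18.15
eef_pos: [0.5104, 0.2407, 0.0321]
eef_rot: [-3.142, -0.001, 0.154]
force: [-1.5, -2.3, 12.8]
width: 0.0249
```

apply_moves:
  commands:
    - {"dp": [0,0,-0.005],"rotation": [0,0,0],"claw": 0.32}
    - {"dp": [0,0,-0.005],"rotation": [0,0,0],"claw": 0.45}
    - {"dp": [0,0,-0.005],"rotation": [0,0,0],"claw": 0.65}
    - {"dp": [0,0,-0.005],"rotation": [0,0,0],"claw": 0.65}

```text
time: 18.65
eef_pos: [0.5099, 0.2406, 0.0318]
eef_rot: [3.142, 0.0, 0.154]
force: [0.4, -0.0, -0.2]
width: 0.0554
```

```bash
python3 - <<'E'
from h import *
d=manip.read_camera("scene");cv2.imwrite("pics/s20.png",cv2.resize(d["frame"][130:270,330:470,::-1],(600,600),interpolation=2))
o=manip.observe();print(o["width"],o["force"],o["eef_pos"])
E
```

```text
0.05541444281123752 [-0.08957456  0.28172397  0.52500054] [0.50989205 0.24060927 0.0318428 ]
```

View pics/s20.png

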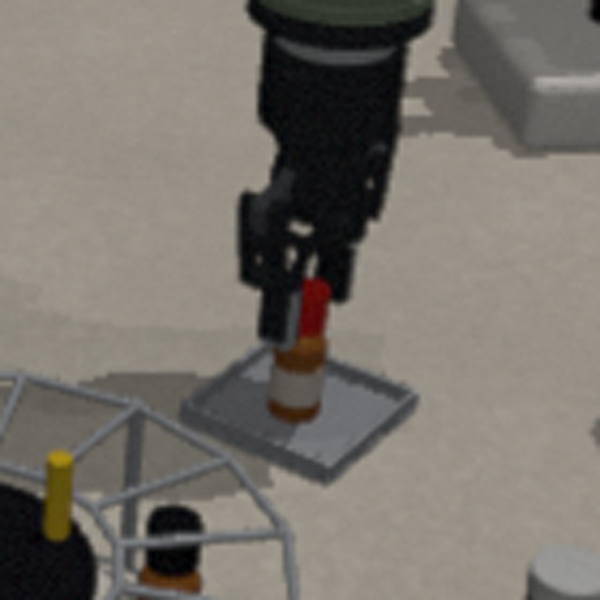

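apply_moves:
  commands:
    - {"dp": [0,0,-0.1],"rotation": [0,0,0],"claw": 0.65}
    - {"dp": [0,0,-0.3],"rotation": [0,0,0],"claw": 0.65}
    - {"dp": [0,0,-0.6],"rotation": [0,0,0],"claw": 0.65}
    - {"dp": [0,0,-1],"rotation": [0,0,0],"claw": 0.65}
    - {"dp": [0,0,-1],"rotation": [0,0,0],"claw": 0.65}

```text
time: 19.32
eef_pos: [0.5114, 0.2414, 0.1353]
eef_rot: [-3.14, -0.005, 0.154]
force: [-0.1, -0.2, -0.2]
width: 0.0555
```

apply_moves:
  commands:
    - {"dp": [0,0,-0.5],"rotation": [0,0,0],"claw": 0.65}
    - {"dp": [-0.5,-0.5,-0.8],"rotation": [0,0,0],"claw": 0.65}
    - {"dp": [-0.7,-0.9,-0.8],"rotation": [0,0,0],"claw": 0.65}
    - {"dp": [-0.7,-0.9,-0.8],"rotation": [0,0,0],"claw": 0.65}

```text
time: 19.82
eef_pos: [0.4241, 0.3223, 0.2127]
eef_rot: [-3.14, -0.0, 0.16]
force: [0.3, -1.3, -0.6]
width: 0.0555
```

```bash
python3 - <<'E'
from h import *
d=manip.read_camera("scene");cv2.imwrite("pics/s21.png",d["frame"][:,:,::-1])
for b in blobs(masks(d)["red"])[:2]: print(b,onplane(d,b[1],b[2],.075))
d=manip.read_camera("top");cv2.imwrite("pics/t21.png",d["frame"][:,:,::-1])
o=manip.observe();print(o["width"],o["force"],o["eef_pos"])
E
```

```text
(41, np.float64(401.1), np.float64(197.6)) [0.50150544 0.25164479 0.075     ]
0.05541020391163913 [-0.10387578 -0.11080554 -0.46177115] [0.42670728 0.31887179 0.21187054]
```

View pics/s21.png

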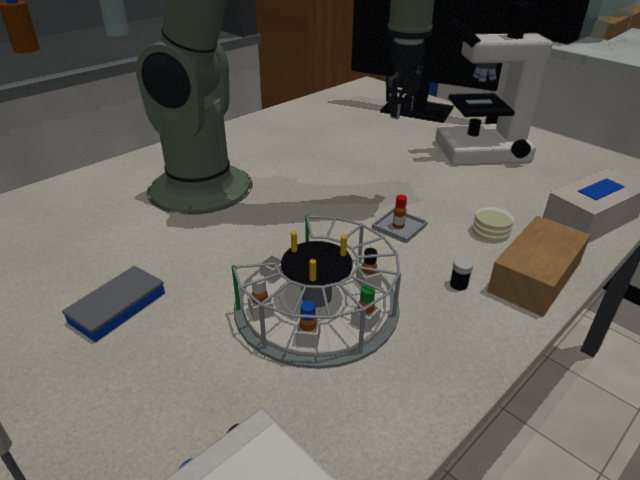

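View pics/t21.png

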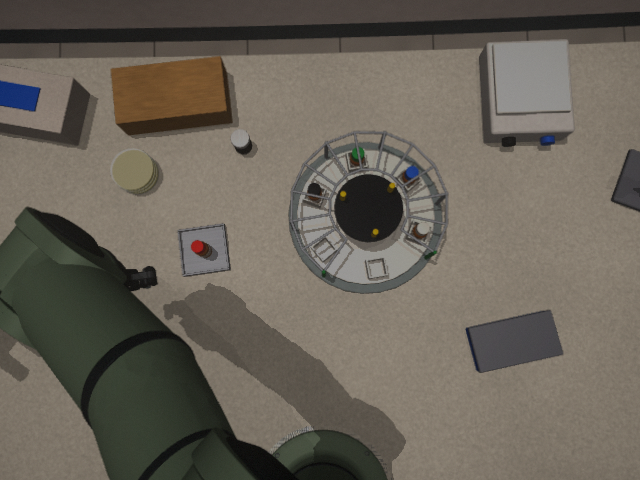

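```bash
python3 - <<'E'
from h import *
d=manip.read_camera("top")
for b in blobs(masks(d)["red"])[:1]: print(b,onplane(d,b[1],b[2],.08))
for k in("blue","green"):
  for b in blobs(masks(d)[k])[:3]: print(k,b,onplane(d,b[1],b[2],.1))
W=cloud(d);q=W.reshape(-1,3);s=q[(np.abs(q[:,0]-.511)<.03)&(np.abs(q[:,1]-.24)<.03)&(q[:,2]>.078)];print(s.mean(0),s[:,2].max())
d=manip.read_camera("scene")
def pr(X):
    x=d["R"]@np.array(X)+d["t"]; a=x[:2]/x[2]; a=a*(1+d["k1"]*(a@a)); return a*d["fx"]+[d["cx"],d["cy"]]
print(pr([.5099,.2406,.073]),pr([.5099,.2406,.03]))
b=blobs(masks(d)["red"])[0];print(b)
E
```

```text
(108, np.float64(197.0), np.float64(246.2)) [0.51114113 0.24148228 0.08      ]
blue (874, np.float64(18.0), np.float64(95.6)) [0.82426555 0.5964493  0.1       ]
blue (96, np.float64(411.6), np.float64(171.9)) [ 0.64816342 -0.19349059  0.1       ]
blue (52, np.float64(548.5), np.float64(138.8)) [ 0.70751053 -0.46756452  0.1       ]
green (37, np.float64(354.5), np.float64(153.6)) [ 0.68907576 -0.08031708  0.1       ]
green (26, np.float64(361.4), np.float64(151.8)) [ 0.69241526 -0.09433726  0.1       ]
[0.51004198 0.23935478 0.08663021] 0.09324397468118505
[400.92090101 201.210135  ] [399.20053995 216.3927519 ]
(40, np.float64(401.0), np.float64(197.4))
```

```bash
python3 -c "
from station import manip
o=manip.observe();print(o['time'],o['joint_vel'].round(3))
print(manip.job_done())"
```

```text
20.025 [ 0.009  0.002 -0.001 -0.001 -0.001  0.002 -0.   ]
the job is handed in; nothing more can be done
None
```

I turned the carousel clockwise by about 171° with the shut fingers pushing on a peg. The red-capped bottle came to rest at −171.2°, which is the middle of the gap. I then gripped it by the cap, lifted it out through the gap and lowered it until it touched the tray floor. I let go, backed the arm off and handed the job in at 20.0 s. No verdict is reported.

**Last checks:**
- **Red bottle:** it stands upright in the tray, with its middle within about 2 mm of the tray's. The cap top measured 86.6 mm high; 86 mm is expected when it stands on the tray floor.
- **Other bottles and bystanders:** in the final pictures the four other bottles look to be standing in their bays and the bystanders look unmoved. I checked these by eye, not by measurement.
- **Robot:** open, clear of everything and still.

**What disagreed or went less smoothly:**
- **Tool height:** the cameras showed the fingertips about 27 mm higher than the reported tool position. My first pass therefore went over the pegs without touching them. I corrected for the difference from then on.
- **Push force:** once, while I was pushing the peg, the wrist force read about 85 N (limit 120 N). It then fell away.
- **Grip width:** the gripper read about 24.6 mm on the 26 mm cap.

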